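Seat a label holder behind the shelf lip by feel and hold it home

ROBOT

A 6-joint arm with a two-finger parallel gripper is mounted at the origin on a cart in front of the work surface, level with it; the furniture and walls round the work are solid. World frame = base frame: x ahead of the robot, y to its left, z up, the work surface at z = 0. Lengths are in m, angles in rad, forces in N, time in s.
With the tool pointing down it reaches from about 0.35 to 0.85 m from the base axis. Payload 8.1 kg.
Tool frame: the origin (TCP) lies between the finger pads; the fingertips stand tips_ahead ahead of it and the grasp point (between the pads) lies 8 mm behind it (tips_ahead is the distance from the TCP to the fingertips, in m); z points along the fingers, x is the direction in which the jaws open and shut, and the axes are right-handed (so a half turn about z gives the same grasp; the last joint's range is limited). The gripper opens to 93 mm and grips with 3 to 60 N. Pads are 15 mm wide; open, the fingers measure 128 mm over their backs; the gripper's body (75 mm by 188 mm) begins 65 mm behind the grasp point.
Start: joints at [1.193, 0.13, 1.488, -0, 1.523, -0.085], TCP at [0.173, 0.574, 0.23] pointing down, gripper open.
Joint ranges: [-2.96, 2.96], [-0.89, 2.26], [0.02, 2.5], [-1.34, 4.48], [0, 2.73], [-2.66, 2.66]. Speed limits (rad/s): [2.39, 2.39, 2.79, 3.14, 3.14, 3.14].

INTERFACE

Orientations are given as a rotation vector (axis times angle).
In Python, from plant import * gives the robot as it stands.
- The arm moves only by the tool play_rows, never from a script. Its argument "increments" is a list that holds one entry, the list of rows, each a list of 4 numbers: the shift along the tool's x, y, z in cm, then the turn about the tool's z in rad. A call has 1 to 5 rows; each row is the pose to reach, as a shift and turn from the pose measured when the call began, along the tool's axes at that moment; what a row does not reach only later rows make up. A row lasts 1/10 s, in which the tool goes at most 50 mm and 8.59 degrees, less where a joint would pass 70% of its speed; a pose out of reach is approached as far as the arm can. A call with a gripper value outside its range is refused whole. "jaw" is the finger opening in cm, from 0 to 9.3, set as the call begins (left out, the last holds). The fingers move at their own pace and stop on an object; "squeeze" is the grip in N (left out, the last holds). Time passes only in rows, so rows that repeat a pose let the fingers close. It gives the time, the measured TCP pose, the force and the opening at its end, in the units of the state.
- read_state(): the state, without advancing time (a new reading comes with each control period).
- read_camera(name): name is "scene" or "top"; returns (picture, depth): 400x640x3 uint8, blue, green, red; 400x640 float32, m along the optical axis (not along the pixel's ray), 0 where there is no reading.
- camera_params(name): a dict with "K" (3x3 intrinsics, pixels), "k1" (the pictures are not rectified: a ray, as slopes to the right and down, at radius r is drawn at 1 + k1 r^2 times it, then the intrinsics apply), "eye" and "orientation" of the camera in the world. Camera axes: x right, y up, looking along -z (the intrinsics and any distortion apply to the point x, -y, -z); pixel columns grow to the right and rows downward; lengths in m; the calibration is good to about 2 mm. A picture is of the moment at which its call begins. camera_params takes no time and is no camera call.
- close_job(): hands the job in, once; it reports no verdict.
The state is a dict: "t": time; "q": joint angles; "dq": joint speeds; "joint_torque": joint torques, N m; "tool_pos": TCP position; "orientation": TCP orientation; "force": force on the tool from outside, world axes, zero at the start; "wrist_torque": the same for the moment, N m; "opening": finger opening in m.
Only numpy, scipy, OpenCV 4.12 (cv2) and the standard library are available. Lean on these libraries where they do the work, as an engineer would, in place of code of your own. Each camera call takes 0.05 s, during which the arm holds its last target.

TASK

Take the label holder out of its stand and push its tongue down behind the front lip of the low grey shelf, label side facing the robot. The sprung pocket it seats in is hidden down in the channel, just left of a stop that you can feel by sliding the holder to the right; there push it straight down against the spring until it is fully home, its overhang resting on the lip. The spring throws it out if you let go, so finish while still holding it pressed home.

Things in the scene. Friction and masses are not known exactly. Their poses are not given: they have to be found in the camera images.
- label_holder: Loose grey plastic label holder, 0.12 kg, upright. Plate 70 wide (y), 12 thick (x -9 to +3), 56 high (z 34 to 90), white label on its front (-x); grip it across the 12. Tongue below: 40 wide, 34 long, 6 thick (x -3 to +3; lowest 8 mm only 4 thick). Backs flush; plate overhangs the tongue 6 in front, 15 at each side. Origin: centre of the tongue's lower end, z up. All mm.
- stand: Fixed aluminium block 36 x 90 mm, 40 mm high, with a slot in which the tongue of the label holder hangs at the start, the plate resting on the block's top. Draw the holder straight up at least 40 mm. Origin: centre of its underside.
- shelf_rail: Fixed low grey steel shelf, 266 mm long (y), 115 deep. Its front edge is a channel open to the top, x -5 to +5, y -108 to +108 mm. Front lip 4 thick, top z 50; back wall 4 thick, top z 56; solid ends 54 high. Parts up to 94 high stand on the board behind, from x 35 on. Origin: on the bench under the channel's middle; +x away from the robot, +y left. Home: tongue's end at z 16 mm.
- channel_left (a point): Point on the ledge at the left in the channel, 80 mm left (+y) of its middle, z 32 mm: a tongue let down here always meets the ledge. Slid to the right (-y) just above it, the tongue comes up against the stop (top z 46 mm, runs on to the right end) exactly over the pocket. The pocket, 46 mm long, ends at the stop; its middle is hidden, y -28 to +28 mm, new every time.
- seat (a joint): Travel (m) of the sprung seat in the bottom of the pocket: 0 free (its top 24 mm above the bench), about 0.008 with the holder fully home. It pushes up with 4 N at 0 and 8 N at 0.008; some 10 to 15 N downward hold the holder firmly home.

How it is judged:
By the outcome, as a careful person would: the job done as asked, in the order asked, and still so for the second after the job is handed in, while the arm keeps its last pose, push and grip.
It also fails if it takes over 45 s, if anything falls off the work surface, if the arm or the gripper's body presses on something with over 40 N, if the wrist force passes 120 N, or if a joint passes its speed limit or range.

## Working session

There is one attempt and no reset: what is moved stays moved. The work goes in short steps, Python scripts to look and compute and a tool call to move; the robot and the scene stay as the last step left them, time stands still between calls to the robot, and variables do not carry over. Pictures are saved under pics/ and viewed, and the job is handed in when it is done.

Besides the shell and the picture viewer there is one more tool, called after ">>>" by a JSON object that holds its "fn" and its "kwargs". play_rows: Moves the arm, as the interface text tells. Its arguments: {"type":"object","properties":{"increments":{"type":"array"},"jaw":{"type":"number"},"squeeze":{"type":"number"}},"required":["increments"]}

```bash
ls; mkdir -p pics; python3 - <<'E'
from plant import *
import cv2,numpy as np
print(read_state())
for n in("scene","top"):
    p,d=read_camera(n); cv2.imwrite(f"pics/{n}0.png",p); np.save(f"pics/{n}0.npy",d); np.save(f"pics/{n}0c.npy",p); print(camera_params(n))
E
```

```text
pics
{'t': 0.0, 'q': array([ 1.19261014e+00,  1.31173740e-01,  1.48926759e+00,  3.89281886e-06,
        1.52298853e+00, -8.54046693e-02]), 'dq': array([-6.38131292e-04, -5.33497823e-04, -7.13768704e-05,  1.93215418e-03,
       -8.03799553e-04, -7.60177152e-04]), 'joint_torque': array([-8.33876857e-04, -5.59853911e+01, -4.91752446e+01,  7.67600304e-02,
        3.56853276e-02, -2.14168635e-04]), 'tool_pos': array([0.17294828, 0.57396569, 0.22858634]), 'orientation': array([ 2.52094588e+00,  1.87306777e+00, -2.45728788e-03]), 'force': array([-0.02112093, -0.20067188, -0.44448351]), 'wrist_torque': array([-0.05418471,  0.05924712,  0.01549541]), 'opening': 0.09295607198361833}
{'K': array([[435.25301815,   0.        , 320.73960527],
       [  0.        , 435.25301815, 202.40204682],
       [  0.        ,   0.        ,   1.        ]]), 'k1': 0.019679009081856286, 'eye': array([-0.03147358, -0.62215008,  0.55324479]), 'orientation': array([ 0.89117265, -0.42575871, -0.8723181 ])}
{'K': array([[520.39597008,   0.        , 315.17959463],
       [  0.        , 520.39597008, 205.0175984 ],
       [  0.        ,   0.        ,   1.        ]]), 'k1': 2.7383241495087394e-05, 'eye': array([ 0.44271734, -0.1675342 ,  0.91554236]), 'orientation': array([ 0.05557687, -0.05862441, -1.57524068])}
```

View pics/scene0.png

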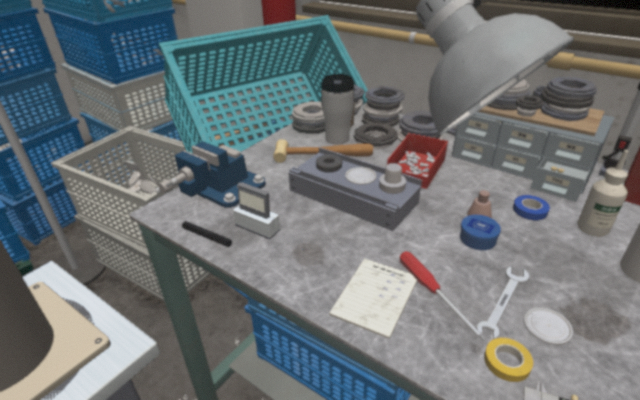

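View pics/top0.png

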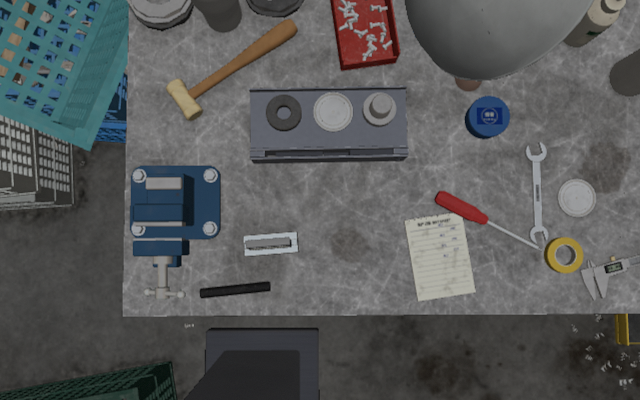

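The top view shows the stand with the holder at about (271,244) and the shelf at about (328,125), its front lip and channel at row ~155. The lamp is at upper right. Next I'll measure these.

```bash
cat > h.py <<'E'
import numpy as np,cv2
from scipy.spatial.transform import Rotation as R
from plant import *
def ray(n,uv):
    c=camera_params(n);K=c['K'];uv=np.atleast_2d(np.asarray(uv,float))
    s=(uv-K[:2,2])/np.array([K[0,0],K[1,1]]); x=s.copy()
    for _ in range(20): x=s/(1+c['k1']*(x**2).sum(1,keepdims=True))
    d=np.c_[x[:,0],-x[:,1],-np.ones(len(x))]
    return c['eye'],R.from_rotvec(c['orientation']).apply(d)
def onz(n,uv,z):
    e,d=ray(n,uv); return e+d*((z-e[2])/d[:,2])[:,None]
def withdepth(n,uv,dep):
    e,d=ray(n,uv); return e+d*np.asarray(dep)[:,None]
E
python3 - <<'E'
from h import *
for n,(x0,x1,y0,y1),s in(("top",(230,420,80,265),4),("scene",(220,430,140,245),3.8)):
    p=np.load(f"pics/{n}0c.npy")[y0:y1,x0:x1]
    im=cv2.resize(p,None,fx=s if n=="scene" else 3.2,fy=s if n=="scene" else 3.2,interpolation=cv2.INTER_CUBIC); cv2.imwrite(f"pics/{n}0z.png",im)
d=np.load("pics/top0.npy")
v,u=np.mgrid[0:400,0:640]; P=withdepth("top",np.c_[u.ravel(),v.ravel()],d.ravel()).reshape(400,640,3)
np.save("pics/P.npy",P)
for (r,c) in [(200,340),(244,271),(244,247),(240,265),(155,330),(140,330),(158,330),(155,260),(155,400),(108,330)]: print(r,c,P[r,c].round(4))
E
```

```text
200 340 [ 0.518  -0.2134 -0.0006]
244 271 [ 0.4413 -0.0996  0.0958]
244 247 [ 0.4415 -0.0621  0.0972]
240 265 [ 0.4477 -0.0901  0.0957]
155 330 [ 0.5941 -0.1955  0.0245]
140 330 [ 0.6159 -0.195   0.0469]
158 330 [ 0.585  -0.1947  0.0481]
155 260 [ 0.5902 -0.0773  0.0514]
155 400 [ 0.589  -0.3121  0.0511]
108 330 [ 0.6699 -0.1953  0.0507]
```

View pics/top0z.png

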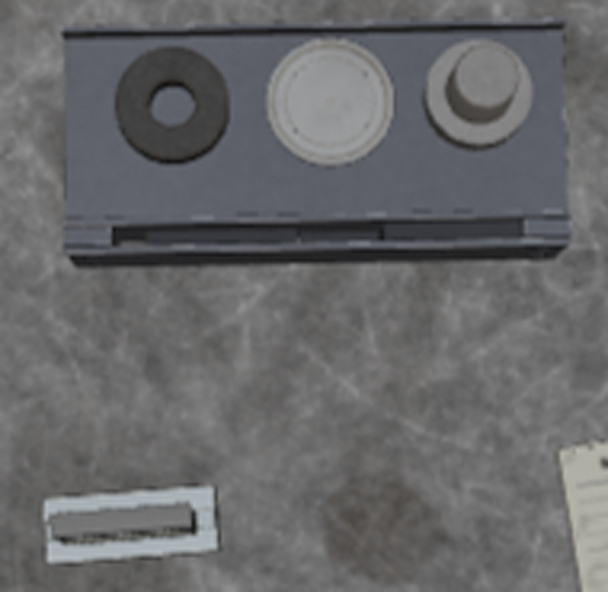

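View pics/scene0z.png

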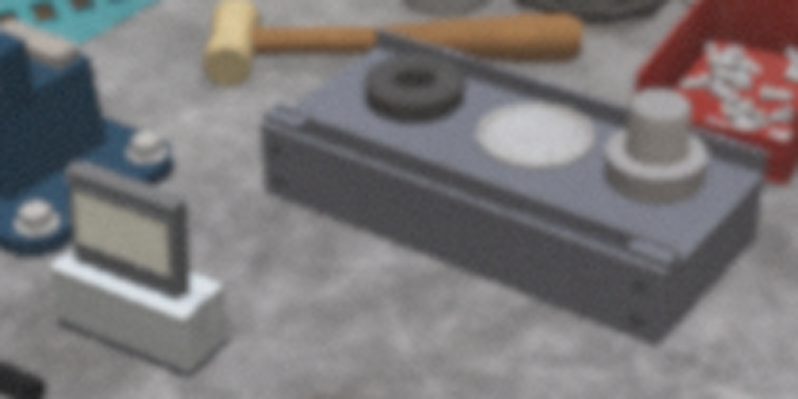

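```bash
python3 - <<'E'
from h import *
P=np.load("pics/P.npy");p=np.load("pics/top0c.npy")
Z=P[...,2]
np.set_printoptions(linewidth=220,suppress=True)
# holder top
m=np.zeros(Z.shape,np.uint8); m[225:262,235:305]=((Z>0.085)&(Z<0.11))[225:262,235:305]
for nm,mm,z in(("holder",m,.096),):
    c=max(cv2.findContours(mm,0,2)[0],key=cv2.contourArea); r=cv2.minAreaRect(c.astype(np.float32)); b=cv2.boxPoints(r); print(nm,r,onz("top",b,z).round(4), onz("top",[r[0]],z))
m[:]=0; g=p.min(2); m[225:262,235:305]=(g>150)[225:262,235:305]
c=max(cv2.findContours(m,0,2)[0],key=cv2.contourArea); r=cv2.minAreaRect(c.astype(np.float32)); b=cv2.boxPoints(r); print("stand",r,onz("top",b,.04).round(4),onz("top",[r[0]],.04))
for c in (260,275,290,310,330,345,355,375,390,400):
    print(c,(Z[146:165,c]*1000).round(0).astype(int)); print('  g',p[146:165,c].mean(1).round(0).astype(int))
for rr in (153,154,155,156): print(rr,(Z[rr,250:408:2]*1000).round(0).astype(int))
E
```

```text
holder ((267.92413330078125, 243.08966064453125), (8.636731147766113, 44.34628677368164), 85.2363510131836) [[ 0.4468 -0.0595  0.096 ]
 [ 0.4522 -0.1289  0.096 ]
 [ 0.4388 -0.13    0.096 ]
 [ 0.4334 -0.0607  0.096 ]] [[ 0.44279662 -0.09475638  0.096     ]]
stand ((270.4561767578125, 243.46278381347656), (19.018369674682617, 52.62087631225586), 85.33314514160156) [[ 0.4547 -0.0487  0.04  ]
 [ 0.4614 -0.1368  0.04  ]
 [ 0.4297 -0.1393  0.04  ]
 [ 0.423  -0.0514  0.04  ]] [[ 0.44215537 -0.09403136  0.04      ]]
260 [45 43 49 59 55 55 54 54 54 51 53 51 51 50 43 39 20 16 -3]
  g [102  98  98 102  91  90  99 100 101 111  90  75 105  79  36  40  41  68  99]
275 [48 45 54 56 54 49 38 29 17  9  2 48 47 50 41 30 19  8  0]
  g [104 100  98  91  60  34  41  44  41  57  82  99  86  50  37  37  33  71  95]
290 [43 46 56 55 53 43 36 32 33 30 34 50 51 49 39 29 14  4  5]
  g [100 110 112  78  39  39  51  59  57  55  95 113  75  29  38  38  45  85 104]
310 [ 49  43  54  56  54  41  32  32  30  28  32  46  51  42  33  22 916  -3  -2]
  g [ 89  90 106  81  32  41  54  60  58  56  84 105  78  32  38  36 
[... 1158 characters left out ...]
 19 20 18 19 33 30 32 33 32 32 33 33 33 32 30 32 34 31 31 30 29 30 32 35 34 31 31 31 26 22 23 24 23 22 24 26 24 25 24 25 25 45 45 44 45 45 46 47 42 49 44 44 45 46 45 44 47 41 46 46 48 46 47 52
 52 54 54 50 51 50]
155 [54 56 57 50 54 51 53 55 26  7 13  7  9 29 30 29 29 31 32 33 30 31 35 32 30 31 32 34 29 34 28 30 32 32 33 30 31 26 23 25 25 21 25 24 25 21 23 23 24 20 44 46 46 46 43 43 45 47 45 45 48 44 50 48 51 51 48 51 50 52 49 51 51
 48 49 51 49 48 50]
156 [54 58 54 51 53 53 56 50 30 -1  1 -2  1 32 35 30 33 33 32 32 34 32 30 31 30 31 31 30 30 31 32 30 33 31 31 47 48 48 48 50 47 52 51 51 50 49 53 52 50 49 49 52 47 50 51 49 51 52 49 51 48 50 51 50 51 47 49 48 49 49 51 48 49
 50 50 51 53 50 49]
```

```bash
python3 - <<'E'
from h import *
P=np.load("pics/P.npy");p=np.load("pics/top0c.npy").astype(float).mean(2)
Z=P[...,2]
np.set_printoptions(linewidth=220,suppress=True)
pts=[]
for c in range(280,390):
    r0=157.6-(c-280)*0.023
    rr=np.arange(int(r0)-3,int(r0)+5); w=np.clip(p[rr,c]-68,0,None); w[np.abs(rr-r0)>2.6]=0
    if w.sum()>0: pts.append((c,(w*rr).sum()/w.sum()))
pts=np.array(pts); W=onz("top",pts,.05)
from numpy.polynomial import polynomial as po
k=np.polyfit(W[:,1],W[:,0],1); res=W[:,0]-np.polyval(k,W[:,1]); 
k=np.polyfit(W[abs(res)<.002,1],W[abs(res)<.002,0],1)
print("lip center x=a*y+b",k,res.std(), "yaw",-np.degrees(np.arctan(k[0])))
# depth-based: back wall top pixels z 53-59 rows, and lip
for r in (156,157,158): pass
# lip via depth & bottom edge of front lip: first row where Z drops below 46 mm going down
e=[];bk=[]
for c in range(256,402):
    col=Z[150:166,c]; 
    i=[j for j in range(4,15) if col[j]>.044 and col[j+1]<=.044 and col[j]<.1]
    if i:
        j=i[-1]; e.append((c,150+j+(col[j]-.044)/(col[j]-col[j+1])))
e=np.array(e); E=onz("top",e,.047); k2=np.polyfit(E[:,1],E[:,0],1); r=E[:,0]-np.polyval(k2,E[:,1]); g=abs(r)<.002; k2=np.polyfit(E[g,1],E[g,0],1);print("front edge x=-9",k2,g.mean())
# ends
for r in (130,135,140,120,115):
  print(r,p[r,244:258].astype(int),p[r,400:413].astype(int)); print((Z[r,244:258]*1000).astype(int),(Z[r,400:413]*1000).astype(int))
print(P[154,[324,349,350]],onz("top",[[323.5,153],[349.5,153]],.032),onz("top",[[349.5,154]],.046))
print(onz("top",[[265.5,153],[394,150.5]],.054))
print("ends of board z~.047",onz("top",[[249.5,130],[406.5,130]],.047))
E
```

```text
lip center x=a*y+b [-0.01314614  0.58501346] 0.0003786329731014148 yaw 0.7531752283118716
front edge x=-9 [-0.01350363  0.58177135] 1.0
130 [115 107 103  99  93  85  83 100  97  97  98  99  99 100] [ 97  97  99  99  99  99  93  97 122 117 112 110 113]
[-2  0 -3  3 -1 -1  2 44 46 48 44 45 45 45] [48 44 46 45 43 44 45  0  0  1  1  0  0]
135 [126 127 125 119 106  93  83 101 100 102 101 102 101 102] [ 98  99  98  98  98  98 101 110 121 121 123 123 123]
[ 3  0 -1 -1  0  1 -1 43 48 46 45 46 46 45] [45 48 42 45 46 45 45 44  0  2 -1  2  0]
140 [116 110 108 115 120 110  87 103 101 101 101 101 101 101] [ 98  98  98  98  98  98 103 116 127 127 135 141 133]
[ 0  0  0 -2 -3 -2 -1 43 47 42 48 44 44 44] [45 44 43 45 47 46 44 43  0 -1 -1  0 -1]
120 [106 103 101  94  91  91  92 100  99  99  98  98  99  99] [ 98  99  99  97  97  97 102 109 111 110 109 110 110]
[-1 -3 -4 -1 -2 -1 42 45 45 45 45 43 42 44] [46 43 44 45 47 44 46 -1  0  0 -2 -1  0]
115 [106 102  99  98  98  97  95 101 101 100  99 100 100 100] [ 98  98  97  96  97 109 122 103 106 112 112 110 110]
[ 1 -2  0  2 -1  1 46 44 43 46 46 46 46 44] [ 45  43 915  45  43  46  47  -2   0   0   3  -1   1]
[[ 0.59564349 -0.18511722  0.02620137]
 [ 0.59538531 -0.2282507   0.02645746]
 [ 0.59222597 -0.22868763  0.04480752]] [[ 0.59638235 -0.18415638  0.032     ]
 [ 0.59616115 -0.22874707  0.032     ]] [[ 0.5920254 -0.22776    0.046    ]]
[[ 0.59303711 -0.08677542  0.054     ]
 [ 0.5961955  -0.30172768  0.054     ]]
ends of board z~.047 [[ 0.6336701  -0.05900621  0.047     ]
 [ 0.63237387 -0.32453931  0.047     ]]
```

```bash
cat >> h.py <<'E'
def go(x,y,z,yaw):
    s=read_state(); T=R.from_rotvec(s['orientation']); 
    d=T.inv().apply(np.array([x,y,z])-s['tool_pos'])*100
    X=T.apply([1,0,0]); cur=np.arctan2(X[1],X[0]); tz=T.apply([0,0,1])
    dy=(yaw-cur+np.pi)%(2*np.pi)-np.pi
    print("t",s['t'],"pos",s['tool_pos'].round(4),"yaw",round(cur,4),"toolz",tz.round(4),"F",s['force'].round(2),"op",round(s['opening'],4))
    print("full row cm:",d.round(2),"turn",round(-dy,4))
E
python3 - <<'E'
from h import *
import plant
print([k for k in dir(plant) if not k.startswith('__')], globals().get('tips_ahead'))
P=np.load("pics/P.npy");Z=P[...,2]
print("vise max",Z[160:300,125:225].max(),"lamp",[P[r,c].round(3) for r,c in((40,420),(20,412),(60,440),(75,480))])
m=Z>.12; m[:, :230]=0; v,u=np.nonzero(m&(Z<.9)&(P[...,0]<.8)); q=P[v,u]; print(len(q)); s=q[(q[:,1]>-.5)]; print(s.min(0),s.max(0)) if len(s) else 0
go(.4428,-.0948,.2,.0777)
E
```

```text
['IKError', 'camera_params', 'close_job', 'read_camera', 'read_state', 'tips_ahead'] 0.011
vise max 0.9155423597272375 lamp [array([ 0.718, -0.313,  0.225]), array([ 0.741, -0.301,  0.236]), array([ 0.687, -0.338,  0.233]), array([ 0.661, -0.386,  0.247])]
10999
[ 0.65361064 -0.48884473  0.16941154] [ 0.77643142 -0.2929981   0.35372295]
t 0.1 pos [0.173  0.574  0.2287] yaw 1.278 toolz [-6.0e-04 -1.6e-03 -1.0e+00] F [0.12 0.64 0.07] op 0.0932
full row cm: [-56.24  45.14   2.96] turn 1.2003
```

>>> {"fn": "play_rows", "kwargs": {"increments": [[[-4, 3.2, 0, 0.1], [-8, 6.4, 0, 0.2], [-12, 9.6, 0, 0.3], [-16, 12.8, 0, 0.4], [-20, 16, 0, 0.5]]], "jaw": 6}}

```text
t: 0.6
tool_pos: [0.2661, 0.3405, 0.2285]
orientation: [2.907, 1.186, -0.002]
force: [0.5, -0.2, -0.0]
opening: 0.0612
```

```bash
python3 -c "
from h import *
go(.4428,-.0948,.2,.0777)"
```

```text
t 0.6 pos [0.2661 0.3405 0.2285] yaw 0.7746 toolz [-8.e-04 -2.e-03 -1.e+00] F [ 0.47 -0.16 -0.01] op 0.0612
full row cm: [-17.8   43.47   2.92] turn 0.6969
```

>>> {"fn": "play_rows", "kwargs": {"increments": [[[-1.8, 4.3, 0, 0.1], [-3.6, 8.7, 0, 0.2], [-5.4, 13, 0, 0.3], [-7.2, 17.4, 0, 0.4], [-9, 21.7, 0, 0.5]]]}}

```text
t: 1.1
tool_pos: [0.3536, 0.1206, 0.2287]
orientation: [3.111, 0.424, -0.001]
force: [0.2, 1.7, -1.4]
opening: 0.0603
```

```bash
python3 -c "
from h import *
go(.4428,-.0948,.2,.0777)"
```

```text
t 1.1 pos [0.3536 0.1206 0.2287] yaw 0.2707 toolz [-5.e-04 -2.e-03 -1.e+00] F [ 0.23  1.66 -1.38] op 0.0603
full row cm: [ 2.84 23.13  2.91] turn 0.193
```

>>> {"fn": "play_rows", "kwargs": {"increments": [[[0.6, 4.8, 0.5, 0.05], [1.2, 9.6, 1, 0.1], [1.8, 14.4, 1.8, 0.15], [2.4, 19.2, 2.5, 0.19], [2.8, 23.1, 2.9, 0.19]]]}}

```text
t: 1.6
tool_pos: [0.4423, -0.0971, 0.1991]
orientation: [3.137, 0.122, -0.002]
force: [-0.6, 0.1, -0.7]
opening: 0.0599
```

```bash
python3 - <<'E'
from h import *
go(.4428,-.0948,.063,.0777)
p,d=read_camera("scene"); cv2.imwrite("pics/s1.png",cv2.resize(p[100:260,150:350],None,fx=3.5,fy=3.5))
E
```

```text
t 1.6 pos [ 0.4423 -0.0971  0.1991] yaw 0.0779 toolz [-0.0012 -0.0019 -1.    ] F [-0.55  0.07 -0.74] op 0.0599
full row cm: [ 0.08 -0.25 13.61] turn 0.0002
```

View pics/s1.png

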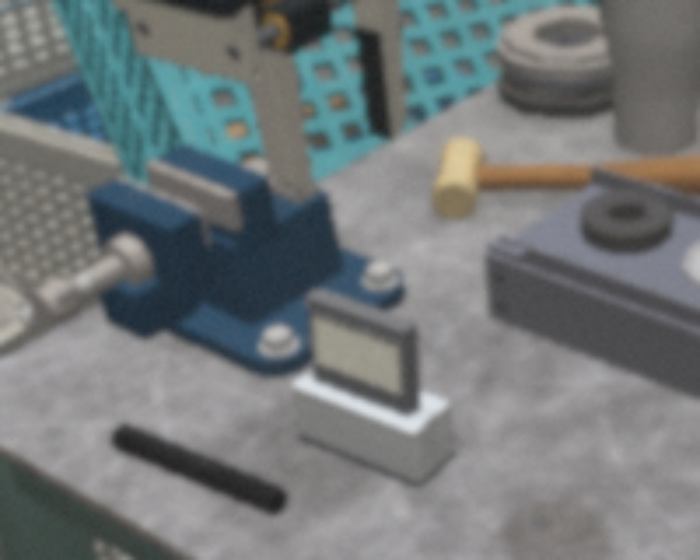

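The fingers hang above the holder, whose top is at zoomed pixel (360,310). The label faces the robot. I'm moving down with the jaws at 6 cm.

>>> {"fn": "play_rows", "kwargs": {"increments": [[[0.1, -0.2, 4, 0], [0.1, -0.2, 8, 0], [0.1, -0.2, 11, 0], [0.1, -0.2, 13, 0], [0.1, -0.2, 13.6, 0]]]}}

```text
t: 2.15
tool_pos: [0.4415, -0.0989, 0.0595]
orientation: [3.137, 0.121, -0.01]
force: [-0.5, 0.1, 0.3]
opening: 0.0603
```

```bash
python3 - <<'E'
from h import *
go(.4428,-.0948,.063,.0777)
p,d=read_camera("scene"); cv2.imwrite("pics/s2.png",cv2.resize(p[120:260,180:340],None,fx=4,fy=4))
E
```

```text
t 2.15 pos [ 0.4415 -0.0989  0.0595] yaw 0.0773 toolz [-0.0064 -0.0028 -1.    ] F [-0.47  0.06  0.26] op 0.0603
full row cm: [ 0.16 -0.4  -0.36] turn -0.0004
```

View pics/s2.png

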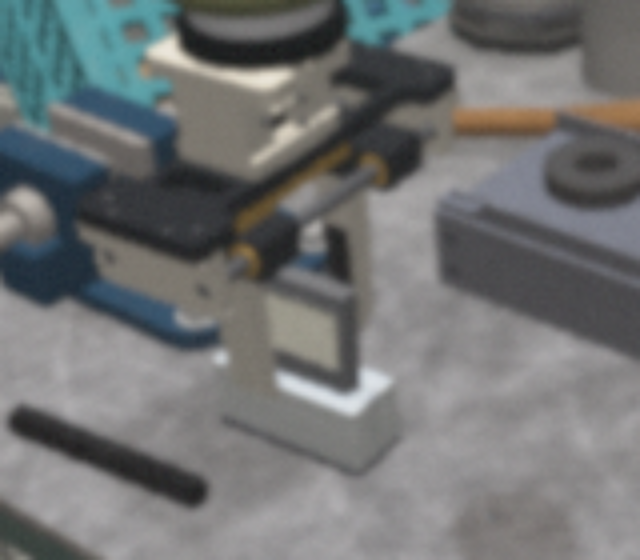

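The fingers straddle the plate (near finger at about (250,340) zoomed). I'll correct the pose, let it settle and then close.

>>> {"fn": "play_rows", "kwargs": {"increments": [[[0.15, -0.4, -0.4, 0], [0.15, -0.4, -0.4, 0], [0.15, -0.4, -0.4, 0]]]}}

```text
t: 2.5
tool_pos: [0.4445, -0.0951, 0.0657]
orientation: [3.135, 0.122, -0.005]
force: [0.5, -0.0, -0.6]
opening: 0.0598
```

>>> {"fn": "play_rows", "kwargs": {"increments": [[[0, 0, 0, 0], [0, 0, 0, 0], [0, 0, 0, 0], [0, 0, 0, 0], [0, 0, 0, 0]]], "jaw": 0, "squeeze": 20}}

```text
t: 3.0
tool_pos: [0.4444, -0.0951, 0.0656]
orientation: [3.135, 0.122, -0.005]
force: [-0.2, -0.2, -0.1]
opening: 0.0246
```

```bash
python3 - <<'E'
from h import *
go(.4428,-.0948,.063,.0777)
E
```

```text
t 3.0 pos [ 0.4444 -0.0951  0.0656] yaw 0.0778 toolz [-0.0029 -0.004  -1.    ] F [-0.2  -0.2  -0.06] op 0.0246
full row cm: [-0.16 -0.05  0.26] turn 0.0001
```

>>> {"fn": "play_rows", "kwargs": {"increments": [[[-0.16, 0, 0.2, 0], [-0.16, 0, 0.2, 0], [-0.16, 0, 0.2, 0], [-0.16, 0, 0.2, 0], [-0.16, 0, 0.2, 0]]]}}

```text
t: 3.5
tool_pos: [0.4413, -0.0953, 0.0633]
orientation: [3.135, 0.122, -0.01]
force: [-7.1, -1.2, 6.2]
opening: 0.0115
```

>>> {"fn": "play_rows", "kwargs": {"increments": [[[0, 0, 0, 0], [0, 0, 0, 0], [0, 0, 0, 0]]], "squeeze": 50}}

```text
t: 3.8
tool_pos: [0.4412, -0.0954, 0.0633]
orientation: [3.135, 0.122, -0.011]
force: [-1.1, 0.2, 3.0]
opening: 0.0113
```

```bash
python3 - <<'E'
from h import *
go(.4428,-.0948,.063,.0777)
E
```

```text
t 3.8 pos [ 0.4412 -0.0954  0.0633] yaw 0.0779 toolz [-0.0066 -0.0041 -1.    ] F [-1.07  0.21  2.96] op 0.0113
full row cm: [ 0.17 -0.05  0.03] turn 0.0002
```

>>> {"fn": "play_rows", "kwargs": {"increments": [[[0, 0, -1, 0], [0, 0, -2.5, 0], [0, 0, -4.5, 0], [0, 0, -6.5, 0], [0, 0, -8.5, 0]]]}}

```text
t: 4.3
tool_pos: [0.4417, -0.0949, 0.1494]
orientation: [3.136, 0.122, -0.01]
force: [0.3, 0.0, -2.0]
opening: 0.0116
```

```bash
python3 - <<'E'
from h import *
go(.588,-.13,.16,.0133)
E
```

```text
t 4.3 pos [ 0.4417 -0.0949  0.1494] yaw 0.0779 toolz [-0.0065 -0.0039 -1.    ] F [ 0.34  0.02 -1.99] op 0.0116
full row cm: [14.31  4.64 -1.14] turn 0.0646
```

>>> {"fn": "play_rows", "kwargs": {"increments": [[[3, 1, -0.4, 0.02], [7, 2.5, -0.4, 0.04], [11, 4, -0.4, 0.065], [13.5, 5.2, -0.2, 0.065], [14.3, 5.6, 0, 0.065]]]}}

```text
t: 4.8
tool_pos: [0.5905, -0.1403, 0.1487]
orientation: [3.137, 0.02, -0.009]
force: [-0.9, -0.3, -2.0]
opening: 0.0116
```

>>> {"fn": "play_rows", "kwargs": {"increments": [[[0, 0, 0, 0], [0, 0, 0, 0]]]}}

```text
t: 5.0
tool_pos: [0.5897, -0.14, 0.1484]
orientation: [3.138, 0.02, -0.011]
force: [-0.7, 0.3, -1.2]
opening: 0.0112
```

```bash
python3 - <<'E'
from h import *
go(.589,-.14,.135,.0133)
for n in("top","scene"):
    p,d=read_camera(n); np.save(f"pics/{n}3.npy",p);np.save(f"pics/{n}3d.npy",d)
    a=p[90:210,230:420] if n=="top" else p[80:240,220:430]
    cv2.imwrite(f"pics/{n}3.png",cv2.resize(a,None,fx=3.8,fy=3.8,interpolation=cv2.INTER_CUBIC))
go(.589,-.14,.125,.0133)
E
```

```text
t 5.0 pos [ 0.5897 -0.14    0.1484] yaw 0.0128 toolz [-0.0069 -0.0037 -1.    ] F [-0.73  0.3  -1.2 ] op 0.0112
full row cm: [-0.06 -0.01  1.34] turn -0.0005
t 5.1 pos [ 0.5896 -0.1399  0.1488] yaw 0.0129 toolz [-0.0062 -0.0039 -1.    ] F [-0.04 -0.06 -0.86] op 0.0119
full row cm: [-0.05 -0.    2.39] turn -0.0004
```

View pics/top3.png

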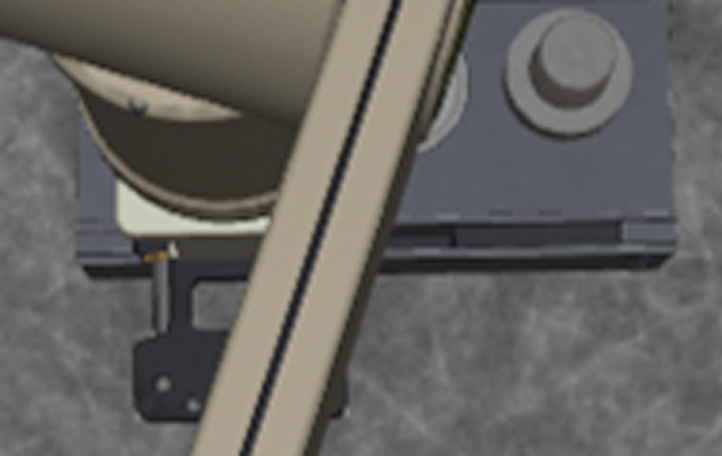

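View pics/scene3.png

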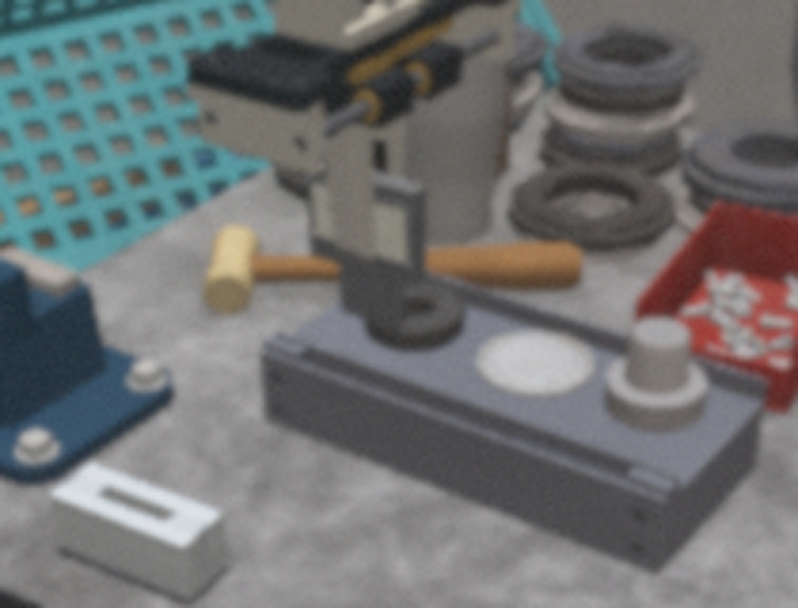

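Top view: the arm hides the holder, but the lip is visible. Scene view: the holder hangs above the channel's left part with the label toward the robot, tongue bottom about (343,312) zoomed, and the stand slot is free at about (137,503). I'll check the camera bias using the slot and the lip in the scene view.

```bash
python3 - <<'E'
from h import *
p=np.load("pics/scene3.npy"); cv2.imwrite("pics/s3a.png",cv2.resize(p[195:240,228:288],None,fx=12,fy=12,interpolation=cv2.INTER_CUBIC))
cv2.imwrite("pics/s3b.png",cv2.resize(p[140:225,285:405],None,fx=6.6,fy=6.6,interpolation=cv2.INTER_CUBIC))
t=np.load("pics/top3.npy"); cv2.imwrite("pics/t3a.png",cv2.resize(t[220:270,230:310],None,fx=8,fy=8,interpolation=cv2.INTER_CUBIC))
E
```

```text
(no output)
```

View pics/s3a.png

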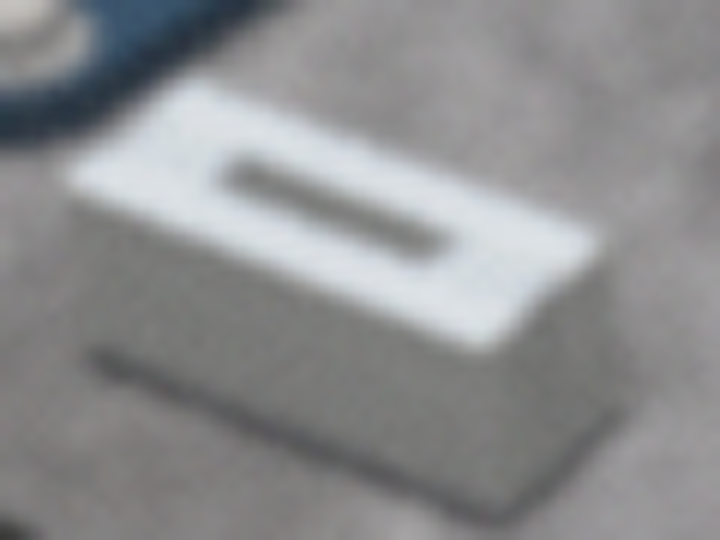

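View pics/s3b.png

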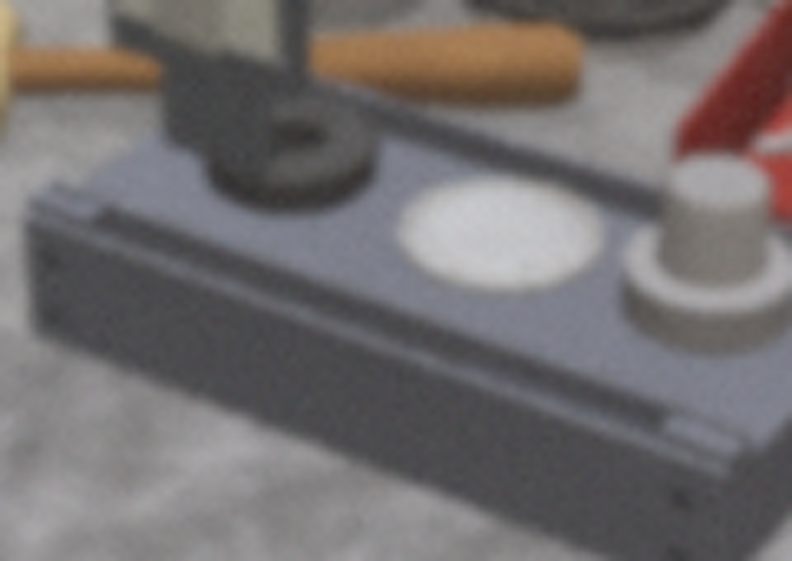

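View pics/t3a.png

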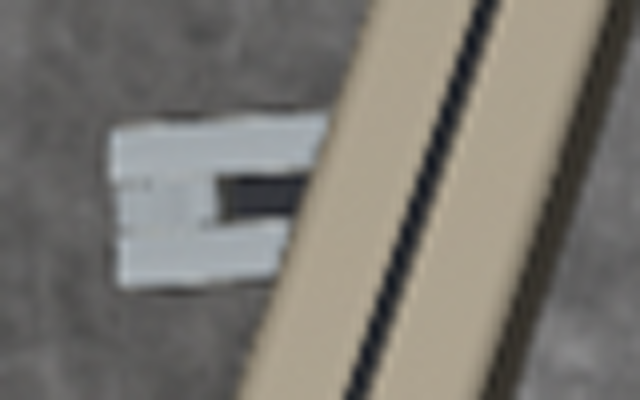

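```bash
python3 - <<'E'
from h import *
f=lambda u,v,u0,v0,s:[u0+(u+.5)/s-.5,v0+(v+.5)/s-.5]
print("scene slot c",onz("scene",[f(332,208,228,195,12)],.04))
print("scene slot ends",onz("scene",[f(228,175,228,195,12),f(440,243,228,195,12)],.04))
# top slot at x=260
a=onz("top",[f(260,175,230,220,8),f(260,222,230,220,8),f(217,200,230,220,8)],.04);print("top slot",a)
# scene lip front edge: gradient fit
p=cv2.GaussianBlur(np.load("pics/scene3.npy").astype(np.float32).mean(2),(3,3),0)
L=[]
for c in range(305,392):
    r=140+((215+(6.6*(c-285)-60)*(468-215)/660))/6.6
    rr=np.arange(int(r)-3,int(r)+5); g=-np.diff(p[rr,c]); j=g.argmax(); 
    if 0<j<len(g)-1: 
        o=.5*(g[j-1]-g[j+1])/(g[j-1]-2*g[j]+g[j+1]); L.append((c,rr[j]+.5+o))
W=onz("scene",L,.05);k=np.polyfit(W[:,1],W[:,0],1);r=W[:,0]-np.polyval(k,W[:,1]);g=abs(r)<.0015;k=np.polyfit(W[g,1],W[g,0],1);print("scene front edge",k,g.mean(),"x at -.14",np.polyval(k,-.14))
# robot-derived tongue centre in stand
c=np.array([.4412,-.0954]);y=.0777;print("robot tongue at stand",c+.003*np.array([np.cos(y),np.sin(y)]))
# tongue lower left corner in scene
E
```

```text
scene slot c [[ 0.44333252 -0.09576683  0.04      ]]
scene slot ends [[ 0.44018953 -0.07495958  0.04      ]
 [ 0.44638854 -0.11710426  0.04      ]]
top slot [[ 0.44561892 -0.07994527  0.04      ]
 [ 0.43579213 -0.07996634  0.04      ]
 [ 0.44043741 -0.07094272  0.04      ]]
scene front edge [-0.0187931   0.58016013] 1.0 x at -.14 0.5827911656732171
robot tongue at stand [ 0.44419095 -0.09516713]
```

>>> {"fn": "play_rows", "kwargs": {"increments": [[[0, 0, 1.2, 0], [0, 0, 2.4, 0], [0, 0, 3.3, 0], [0, 0, 3.3, 0]]]}}

```text
t: 5.5
tool_pos: [0.5876, -0.1395, 0.1131]
orientation: [3.139, 0.02, -0.016]
force: [-0.0, -0.3, -1.9]
opening: 0.0114
```

>>> {"fn": "play_rows", "kwargs": {"increments": [[[0, 0, 0.2, 0], [0, 0, 0.4, 0], [0, 0, 0.5, 0], [0, 0, 0.5, 0]]]}}

```text
t: 5.9
tool_pos: [0.5877, -0.1395, 0.1081]
orientation: [3.139, 0.02, -0.016]
force: [-0.1, 0.1, -1.2]
opening: 0.0119
```

```bash
python3 - <<'E'
from h import *
go(.59,-.14,.0943,.0133)
p,d=read_camera("scene"); cv2.imwrite("pics/s4.png",cv2.resize(p[120:230,270:400],None,fx=5,fy=5,interpolation=cv2.INTER_CUBIC))
E
```

```text
t 5.9 pos [ 0.5877 -0.1395  0.1081] yaw 0.013 toolz [-0.0101 -0.0026 -0.9999] F [-0.07  0.14 -1.15] op 0.0119
full row cm: [0.25 0.05 1.38] turn -0.0003
```

View pics/s4.png

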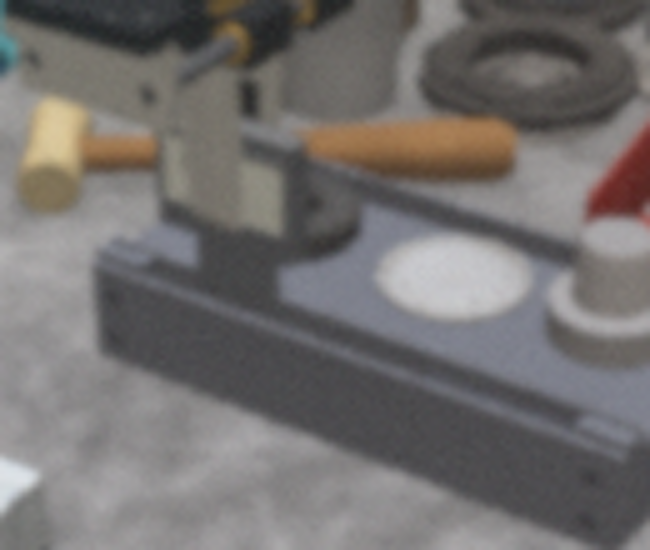

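The tongue (around zoomed (240,280)) reaches down at the channel behind the lip, with no contact. I'll shift x back by 2.5 mm, then keep lowering.

>>> {"fn": "play_rows", "kwargs": {"increments": [[[0.2, 0, 0, 0], [0.25, 0, 0.3, 0], [0.25, 0, 0.7, 0], [0.25, 0, 1, 0], [0.25, 0, 1, 0]]]}}

```text
t: 6.45
tool_pos: [0.5895, -0.1394, 0.0973]
orientation: [3.139, 0.02, -0.018]
force: [0.2, 0.9, -0.5]
opening: 0.0117
```

```bash
python3 - <<'E'
from h import *
go(.59,-.14,.0943,.0133)
E
```

```text
t 6.45 pos [ 0.5895 -0.1394  0.0973] yaw 0.0129 toolz [-0.0113 -0.0023 -0.9999] F [ 0.25  0.95 -0.48] op 0.0117
full row cm: [0.05 0.06 0.3 ] turn -0.0004
```

>>> {"fn": "play_rows", "kwargs": {"increments": [[[0.05, 0, 0.2, 0], [0.05, 0, 0.35, 0], [0.05, 0, 0.35, 0]]]}}

```text
t: 6.75
tool_pos: [0.5898, -0.1393, 0.0934]
orientation: [3.139, 0.02, -0.019]
force: [-0.3, 0.5, -1.4]
opening: 0.0119
```

>>> {"fn": "play_rows", "kwargs": {"increments": [[[0.1, 0, 0, 0], [0.2, 0, 0, 0], [0.2, 0, 0, 0]]]}}

```text
t: 7.05
tool_pos: [0.592, -0.1393, 0.0935]
orientation: [3.139, 0.02, -0.018]
force: [0.5, 0.1, -1.4]
opening: 0.0115
```

>>> {"fn": "play_rows", "kwargs": {"increments": [[[0.1, 0, 0, 0], [0.15, 0, 0, 0], [0.15, 0, 0, 0]]]}}

```text
t: 7.35
tool_pos: [0.5932, -0.1393, 0.0935]
orientation: [3.139, 0.021, -0.02]
force: [-3.3, 0.4, 0.9]
opening: 0.0118
```

>>> {"fn": "play_rows", "kwargs": {"increments": [[[-0.1, 0, 0, 0], [-0.24, 0, 0, 0], [-0.24, 0, 0, 0]]]}}

```text
t: 7.65
tool_pos: [0.5908, -0.1393, 0.0936]
orientation: [3.139, 0.02, -0.019]
force: [-0.1, -0.2, -1.2]
opening: 0.012
```

```bash
python3 - <<'E'
from h import *
go(.5908+.0132*.045,-.185,.0935,.0133)
E
```

```text
t 7.65 pos [ 0.5908 -0.1393  0.0936] yaw 0.013 toolz [-0.0121 -0.0022 -0.9999] F [-0.11 -0.21 -1.17] op 0.012
full row cm: [-0.    4.57  0.02] turn -0.0003
```

>>> {"fn": "play_rows", "kwargs": {"increments": [[[0, 1.2, 0, 0], [0, 2.6, 0, 0], [0, 4.2, 0, 0], [0, 5.4, 0, 0], [0, 6, 0, 0]]]}}

```text
t: 8.15
tool_pos: [0.5914, -0.2015, 0.0937]
orientation: [3.139, 0.018, -0.019]
force: [-0.7, 0.5, -0.7]
opening: 0.0118
```

```bash
python3 - <<'E'
from h import *
go(.5908+.0132*.069,-.2085,.0935,.0133)
E
```

```text
t 8.15 pos [ 0.5914 -0.2015  0.0937] yaw 0.0112 toolz [-0.012  -0.0025 -0.9999] F [-0.69  0.52 -0.73] op 0.0118
full row cm: [0.02 0.7  0.02] turn -0.0021
```

>>> {"fn": "play_rows", "kwargs": {"increments": [[[0, 0.15, 0, 0], [0, 0.3, 0, 0], [0, 0.4, 0, 0], [0, 0.4, 0, 0]]]}}

```text
t: 8.55
tool_pos: [0.5915, -0.2051, 0.0937]
orientation: [3.139, 0.018, -0.019]
force: [-0.7, -0.4, -0.8]
opening: 0.0119
```

>>> {"fn": "play_rows", "kwargs": {"increments": [[[0, 0.1, 0, 0], [0, 0.2, 0, 0], [0, 0.2, 0, 0]]]}}

```text
t: 8.85
tool_pos: [0.5916, -0.207, 0.0937]
orientation: [3.139, 0.019, -0.019]
force: [0.3, 0.4, -0.4]
opening: 0.0116
```

>>> {"fn": "play_rows", "kwargs": {"increments": [[[0, 0.1, 0, 0], [0, 0.15, 0, 0], [0, 0.15, 0, 0]]]}}

```text
t: 9.15
tool_pos: [0.5916, -0.2087, 0.0938]
orientation: [3.139, 0.018, -0.019]
force: [0.6, -0.4, -0.9]
opening: 0.0116
```

>>> {"fn": "play_rows", "kwargs": {"increments": [[[0, 0.1, 0, 0], [0, 0.15, 0, 0], [0, 0.15, 0, 0]]]}}

```text
t: 9.45
tool_pos: [0.5916, -0.2098, 0.0937]
orientation: [3.14, 0.019, -0.019]
force: [0.6, 2.7, -0.3]
opening: 0.0118
```

>>> {"fn": "play_rows", "kwargs": {"increments": [[[0, 0.1, 0, 0], [0, 0.15, 0, 0], [0, 0.15, 0, 0]]]}}

```text
t: 9.75
tool_pos: [0.5916, -0.2101, 0.0938]
orientation: [-3.141, -0.019, 0.019]
force: [-1.2, 5.8, 1.6]
opening: 0.011
```

Firm stop felt at y ≈ -0.2095, which agrees with the depth picture (about -0.2085). I'll back off about 1.5 mm and push down.

>>> {"fn": "play_rows", "kwargs": {"increments": [[[0, -0.15, 0, 0], [0, -0.15, 0, 0], [0, -0.15, 0.3, 0], [0, -0.15, 0.6, 0], [0, -0.15, 0.6, 0]]]}}

```text
t: 10.25
tool_pos: [0.591, -0.2086, 0.0869]
orientation: [-3.141, -0.019, 0.021]
force: [0.4, -0.2, -1.2]
opening: 0.0118
```

```bash
python3 - <<'E'
from h import *
go(.5908+.0132*.069,-.2085,.0813,.0133)
E
```

```text
t 10.25 pos [ 0.591  -0.2086  0.0869] yaw 0.0121 toolz [-1.350e-02  5.000e-04 -9.999e-01] F [ 0.35 -0.16 -1.16] op 0.0118
full row cm: [ 0.08 -0.01  0.55] turn -0.0012
```

>>> {"fn": "play_rows", "kwargs": {"increments": [[[0.05, 0, 0.3, 0], [0.08, 0, 0.5, 0], [0.08, 0, 0.7, 0], [0.08, 0, 0.7, 0]]]}}

```text
t: 10.65
tool_pos: [0.5916, -0.2087, 0.0799]
orientation: [-3.141, -0.019, 0.022]
force: [-2.8, 0.2, 3.5]
opening: 0.012
```

>>> {"fn": "play_rows", "kwargs": {"increments": [[[0, 0, 0.2, 0], [0, 0, 0.3, 0], [0, 0, 0.3, 0]]]}}

```text
t: 10.95
tool_pos: [0.5919, -0.2087, 0.0772]
orientation: [-3.141, -0.019, 0.02]
force: [-2.5, 0.1, 4.4]
opening: 0.0118
```

>>> {"fn": "play_rows", "kwargs": {"increments": [[[0, 0, 0.2, 0], [0, 0, 0.3, 0], [0, 0, 0.3, 0]]]}}

```text
t: 11.25
tool_pos: [0.592, -0.2088, 0.0746]
orientation: [-3.141, -0.019, 0.02]
force: [-2.2, 0.5, 5.5]
opening: 0.0118
```

>>> {"fn": "play_rows", "kwargs": {"increments": [[[0, 0, 0.1, 0], [0, 0, 0.15, 0], [0, 0, 0.15, 0]]]}}

```text
t: 11.55
tool_pos: [0.5921, -0.2088, 0.0735]
orientation: [-3.141, -0.019, 0.02]
force: [-2.7, 1.6, 7.1]
opening: 0.0119
```

```bash
python3 - <<'E'
from h import *
go(.5908+.0132*.069,-.2085,.0733,.0133)
E
```

```text
t 11.55 pos [ 0.5921 -0.2088  0.0735] yaw 0.0122 toolz [-1.250e-02 -1.000e-04 -9.999e-01] F [-2.72  1.61  7.12] op 0.0119
full row cm: [-0.04 -0.03  0.02] turn -0.0011
```

>>> {"fn": "play_rows", "kwargs": {"increments": [[[-0.05, 0, 0.1, 0], [-0.05, 0, 0.1, 0], [-0.05, 0, 0.1, 0]]]}}

```text
t: 11.85
tool_pos: [0.592, -0.2088, 0.0735]
orientation: [3.141, 0.019, -0.018]
force: [-2.3, 2.2, 8.4]
opening: 0.0114
```

>>> {"fn": "play_rows", "kwargs": {"increments": [[[0, 0, 0.1, 0], [0, 0, 0.1, 0], [0, 0, 0.1, 0]]]}}

```text
t: 12.15
tool_pos: [0.5921, -0.2088, 0.0734]
orientation: [3.141, 0.019, -0.018]
force: [-5.2, 3.2, 10.4]
opening: 0.0119
```

>>> {"fn": "play_rows", "kwargs": {"increments": [[[-0.1, 0, 0.12, 0], [-0.1, 0, 0.12, 0], [-0.1, 0, 0.12, 0]]]}}

```text
t: 12.45
tool_pos: [0.5919, -0.2088, 0.0734]
orientation: [3.141, 0.02, -0.015]
force: [-1.1, 3.0, 8.5]
opening: 0.012
```

```bash
python3 - <<'E'
from h import *
go(.592,-.2085,.0733,.0133)
p,d=read_camera("scene"); cv2.imwrite("pics/s5.png",cv2.resize(p[120:240,280:420],None,fx=5,fy=5,interpolation=cv2.INTER_CUBIC))
E
```

```text
t 12.45 pos [ 0.5919 -0.2088  0.0734] yaw 0.0125 toolz [-9.5e-03 -7.0e-04 -1.0e+00] F [-1.15  2.95  8.52] op 0.012
full row cm: [ 0.01 -0.03  0.01] turn -0.0008
```

View pics/s5.png

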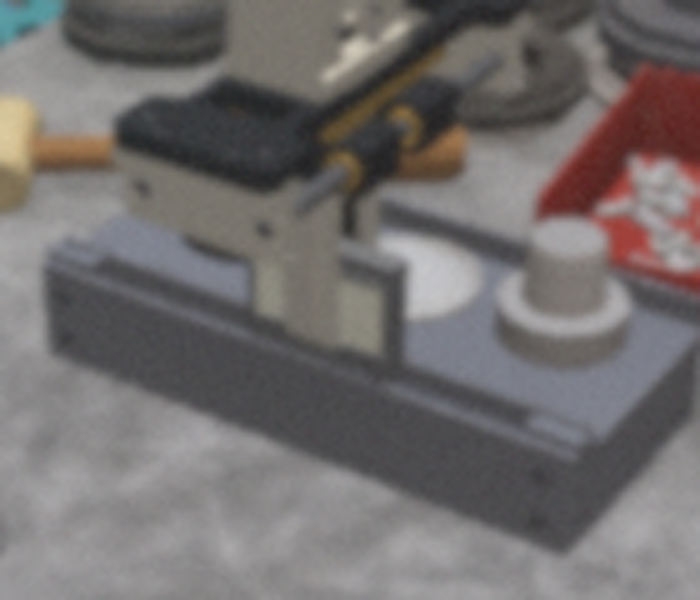

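The plate's lower edge sits down on the lip at about (340,355) zoomed, label toward the robot. The height matches home (0.0734 against 0.0733 expected). I'll press a bit more firmly.

>>> {"fn": "play_rows", "kwargs": {"increments": [[[-0.02, 0, 0.22, 0], [-0.02, 0, 0.22, 0], [-0.02, 0, 0.22, 0]]]}}

```text
t: 12.8
tool_pos: [0.5921, -0.2088, 0.0734]
orientation: [3.14, 0.02, -0.014]
force: [-7.1, 4.7, 17.7]
opening: 0.0116
```

>>> {"fn": "play_rows", "kwargs": {"increments": [[[-0.02, 0, 0.3, 0], [-0.02, 0, 0.3, 0], [-0.02, 0, 0.3, 0]]]}}

```text
t: 13.1
tool_pos: [0.5921, -0.2088, 0.0733]
orientation: [3.14, 0.02, -0.013]
force: [-12.4, 5.7, 23.1]
opening: 0.012
```

>>> {"fn": "play_rows", "kwargs": {"increments": [[[-0.1, -0.03, 0.16, 0], [-0.1, -0.03, 0.16, 0], [-0.1, -0.03, 0.16, 0], [-0.1, -0.03, 0.16, 0]]]}}

```text
t: 13.5
tool_pos: [0.5919, -0.2088, 0.0734]
orientation: [3.139, 0.02, -0.01]
force: [-3.2, 2.0, 11.5]
opening: 0.0119
```

```bash
python3 - <<'E'
from h import *
go(.592,-.2085,.0733,.0133)
E
```

```text
t 13.5 pos [ 0.5919 -0.2088  0.0734] yaw 0.0131 toolz [-0.0065 -0.0021 -1.    ] F [-3.17  2.02 11.5 ] op 0.0119
full row cm: [ 0.01 -0.03  0.01] turn -0.0002
```

```bash
python3 - <<'E'
from h import *
for i in range(4): p,d=read_camera("scene")
go(.592,-.2085,.0733,.0133)
cv2.imwrite("pics/s6.png",cv2.resize(p[160:210,320:375],None,fx=12,fy=12,interpolation=cv2.INTER_CUBIC))
v,u=np.mgrid[165:205,345:365]; P=withdepth("scene",np.c_[u.ravel(),v.ravel()],d[165:205,345:365].ravel())
k=(abs(P[:,0]-.588)<.014)&(P[:,1]>-.25)&(P[:,1]<-.215); print("plate pts z max",np.sort(P[k,2])[-8:].round(4),P[k].shape)
E
```

```text
t 13.7 pos [ 0.5919 -0.2087  0.0734] yaw 0.013 toolz [-0.0066 -0.0021 -1.    ] F [-4.37  2.01 11.52] op 0.012
full row cm: [ 0.01 -0.02  0.01] turn -0.0003
plate pts z max [0.1164 0.1172 0.1185 0.1188 0.119  0.12   0.1214 0.124 ] (574, 3)
```

View pics/s6.png

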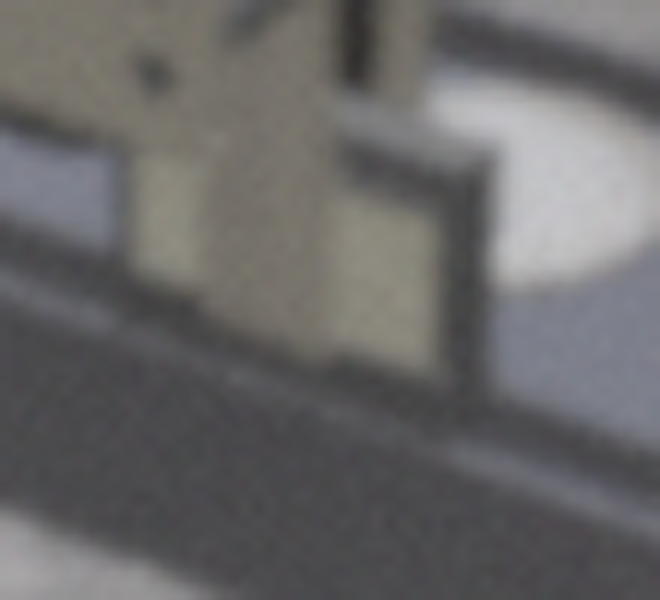

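The plate's lower edge meets the lip along its full width, from (120,290) to (465,430) zoomed, with no gap. Quick height check on the plate's front-face plane:

```bash
python3 - <<'E'
from h import *
f=lambda u,v:[320+(u+.5)/12-.5,160+(v+.5)/12-.5]
e,d=ray("scene",[f(465,180),f(462,432),f(345,150),f(125,290)])
print((e+d*((.5859-e[0])/d[:,0])[:,None]).round(4)); print(read_state()['force'])
E
```

```text
[[ 0.5859 -0.245   0.1062]
 [ 0.5859 -0.246   0.0571]
 [ 0.5859 -0.2218  0.1039]
 [ 0.5859 -0.1769  0.0601]]
[-4.37202401  2.01186042 11.52333466]
```

```bash
python3 - <<'E'
from h import *
print(close_job()); s=read_state(); print(s['t'],s['tool_pos'],s['force'])
E
```

```text
the job is handed in; nothing more can be done
None
the job is handed in; nothing more can be done
```

I put the label holder fully home in the sprung pocket, label facing the robot, and handed the job in at t ≈ 13.7 s while still gripping it and pressing it down.

I drew the holder out of the stand and lowered its tongue into the channel on the left. I slid it right to the stop, felt at TCP y ≈ -0.2095, backed off about 1.5 mm and pushed it straight down against the spring.

**Height:** the holder came to a hard stop at TCP z 0.0734, against 0.0733 expected when home. It did not move further even when I briefly pushed with about 23 N. The plate's top edge measured about 0.106 m in the scene picture, which matches home.

**Force at hand-in:** the upward force reading was steady at 11.5 N, about 12.7 N down on the holder once its weight is added.

**Checks that disagreed or were weak:**
- **Plate's lower edge:** it read 57 to 60 mm in the picture instead of 50 mm. It is dark against dark there, so I gave that little weight.
- **Depth points near the plate top:** these read 116 to 124 mm, which is too high. They may include the fingers, and I did not rely on them.
- **Camera x positions:** the estimates differed by 1 to 2 mm between views, so I set x by feeling for the channel's back wall.
- **Sideways force:** about 4 N along x remains, from light contact with the back wall.

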